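# Angle a walnut blank past the steel post into the holding bay

## Task

Push the walnut blank along the bench into the plywood holding bay: it is too long to go straight in past the steel post, so angle its left end in behind the post first, then push the right end in, until the blank lies flat against the back fence along its whole length. Only push it gently with the fingertips or the outside of the fingers: do not grip, lift or tip it, and leave the jar, the tin and the screwdriver where they are.

Things in the scene. Friction and masses are not known exactly. Their poses are not given: they have to be found in the camera images.
- blank: Dark walnut blank, a loose straight square-edged bar lying on the bench, 36 wide (its x) x 260 long (its y) x 34 high, 0.17 to 0.35 kg. Origin: centre of its underside. Its +y end is the left end (seen from the robot). It slides on the bench with ordinary wood friction (a few newtons) and stays where it is left.
- blank_left_end (a point): Centre of the blank's left (+y) end face, 17 mm above its underside.
- blank_right_end (a point): Centre of the blank's right (-y) end face, 17 mm above its underside.
- bay: Fixed bay of pale plywood strips 30 mm high on the bench, no floor, open towards the robot. Origin at bench level midway between the cheeks; x points from the mouth to the back fence, y left along it. Fence: inner face at x = +40 mm, 22 thick. Cheeks: inner faces at y = +160 and -160 mm, 20 thick, from x = -50 (mouth) to the fence. Blank flat on the fence: its origin at x = +22.
- post: Fixed upright round steel post, 24 mm diameter, 50 mm high, in the left part of the bay's mouth (about x -45 mm, y +65 to +85 mm in the bay's frame). Origin: centre of its foot. The gap from it to the right cheek is shorter than the blank; about 73 mm is free between it and the fence. The blank may rub against it.
- wax_jar: Loose small jar with brass lid, 56 mm diameter, 50 mm high, on the left, nearer the robot than the bay; origin centre of its underside. Leave it alone.
- oil_tin: Loose green tin, 52 mm diameter, 60 mm high, to the right of the bay; origin centre of its underside. Leave it alone.
- screwdriver: Loose screwdriver with red handle, 200 mm long (its x), 26 mm thick, lying along the far side of the back fence; origin under its middle. Leave it alone.
Mind the look-alikes: they are no part of the job. Of the things that look like the post, the smaller one is meant.

How it is judged:
By the outcome, as a careful person would: the job done as asked, in the order asked, and still so for the second after the job is handed in, with the robot touching nothing.
It also fails if it takes over 72 s, if anything falls off the work surface, if the arm or the gripper's body presses on something with over 40 N, if the wrist force passes 120 N, or if a joint passes its speed limit or range.

## Robot

A 6-joint arm with a two-finger parallel gripper is mounted at the origin on the work surface. World frame = base frame: x ahead of the robot, y to its left, z up, the work surface at z = 0. Lengths are in m, angles in rad, forces in N, time in s.
With the tool pointing down it reaches from about 0.375 to 0.975 m from the base axis. Payload 3.8 kg.
Tool frame: the origin (TCP) lies midway between the tips of the shut fingers; the grasp point (between the pads) lies 19 mm behind it; z points along the fingers, y is the line along which they close (so a half turn about z gives the same grasp; the last joint's range is limited). The gripper opens to 88 mm and grips with 3 to 60 N. Pads are 18 mm wide; open, the fingers measure 123 mm over their backs; the gripper's body (75 mm by 187 mm) begins 45 mm behind the grasp point.
Start: joints at [-1.339, 0.264, 1.604, -0, 1.274, -0.037], TCP at [0.179, -0.651, 0.239] pointing down, gripper open.
Joint ranges: [-2.63, 2.63], [-0.94, 2.18], [0.31, 2.57], [-1.31, 4.45], [0, 2.66], [-2.55, 2.55]. Speed limits (rad/s): [2.57, 2.57, 3.14, 3.14, 3.14, 3.14].

## Interface

Orientations are given as a rotation vector (axis times angle).
In Python, from cell import manip, inverse_kinematics, cams, order gives the robot as it stands. Calls block until the motion is done:
- manip.move_pose(position, orientation): joint-space move of the TCP to a pose.
- manip.move_linear(position, rate=0.15, rot=None): straight line of the TCP; rot=None keeps the orientation; rate is the mean speed in m/s.
- manip.set_joints(angles): joint-space move.
- manip.set_gripper(opening, force=None): finger opening in m; force is the grip in N (None keeps the last); returns when the fingers have stopped.
- manip.dwell(seconds).
- inverse_kinematics(position, orientation): joint angles nearest the present ones, or None.
- manip.state(): the state.
- cams.capture(name): name is "scene" or "top"; returns a dict with "image" (420x560x3 uint8, blue, green, red), "z_map" (420x560 float32, m along the optical axis (not along the pixel's ray), 0 where there is no reading), "intrinsics" (3x3 intrinsics, pixels), "k1" (the pictures are not rectified: a ray, as slopes to the right and down, at radius r is drawn at 1 + k1 r^2 times it, then the intrinsics apply), "position" and "orientation" of the camera in the world. Camera axes: x right, y down, z forward; pixel columns grow to the right and rows downward; lengths in m; the calibration is good to about 2 mm. A picture is of the moment at which its call begins.
A pose or a line that the arm cannot do raises manip.IKError and nothing moves.
- order.close_job(): hands the job in; it is judged then, once.
The state is a dict: "clock": time; "joint_pos": joint angles; "joint_velocities": joint speeds; "tau": joint torques, N m; "tool_pos": TCP position; "tcp_rot": TCP orientation; "contact_force": force on the tool from outside, world axes, zero at the start; "moment": the same for the moment, N m; "gripper_width": finger opening in m; "grasp_force": force on a finger pad.
Only numpy, scipy, OpenCV 4.12 (cv2) and the standard library are available. Lean on these libraries where they do the work, as an engineer would, in place of code of your own. Each camera call takes 0.05 s, during which the arm holds its last target. There are 200 camera calls.

## Working session

There is one attempt and no reset: what is moved stays moved. The work goes in short steps, each a Python script; the robot and the scene stay as the last script left them, time stands still between calls to the robot, and variables do not carry over. Pictures are saved under pics/ and viewed, at most 10 in all, crops included, and the job is handed in when it is done.

```bash
mkdir -p pics; ls; cat > h.py <<'E'
import numpy as np, cv2
from cell import manip, inverse_kinematics, cams, order
def cap(n,f=None):
    c=cams.capture(n)
    if f: cv2.imwrite('pics/'+f,c['image'])
    return c
def R(c):
    o=np.array(c['orientation'],float)
    return o if o.shape==(3,3) else cv2.Rodrigues(o)[0]
def cast(c,uv,z):
    """pixels -> world points on plane z"""
    K=c['intrinsics'];uv=np.atleast_2d(uv).astype(float)
    d=cv2.undistortPoints(uv[:,None],K,np.array([c['k1'],0,0,0.]),None)[:,0]
    r=np.c_[d,np.ones(len(d))]@R(c).T
    p=np.array(c['position']);return p+r*((z-p[2])/r[:,2])[:,None]
E
python3 - <<'E'
from h import *
for n in('top','scene'):
    c=cap(n,n+'0.png');print(n,c['position'],c['orientation'],c['intrinsics'],c['k1'])
print(manip.state())
E
```

```text
pics
top [ 0.47629129 -0.03042694  0.98416457] [-2.16039054  2.15526943 -0.13118884] [[462.38845235   0.         277.12458704]
 [  0.         462.38845235 206.70939903]
 [  0.           0.           1.        ]] -0.07485084384073652
scene [ 1.27131074 -0.29210686  0.76828148] [-2.02753478 -1.32495415  0.56480589] [[498.12435849   0.         285.39535427]
 [  0.         498.12435849 201.72344494]
 [  0.           0.           1.        ]] 0.050580319809561125
{'clock': 0.1, 'joint_pos': array([-1.33891567e+00,  2.64656412e-01,  1.60520615e+00,  8.73340472e-06,
        1.27374852e+00, -3.69195579e-02]), 'joint_velocities': array([ 5.91721091e-05, -1.83083693e-03, -1.33627972e-03, -1.05625807e-03,
       -1.37154954e-03,  4.19671134e-04]), 'tau': array([-2.97938950e-04, -5.03619826e+01, -3.58071434e+01,  7.30386679e-02,
        2.33474543e-02, -6.21301274e-05]), 'tool_pos': array([ 0.1791032 , -0.65013691,  0.23754386]), 'tcp_rot': array([-3.11127042e+00, -4.20687110e-01,  2.95336985e-04]), 'contact_force': array([-0.5537226 ,  0.15796232, -0.13644337]), 'moment': array([0.04411131, 0.00595785, 0.01172348]), 'grasp_force': 0.0, 'gripper_width': 0.08785127196964275}
```

View pics/top0.png

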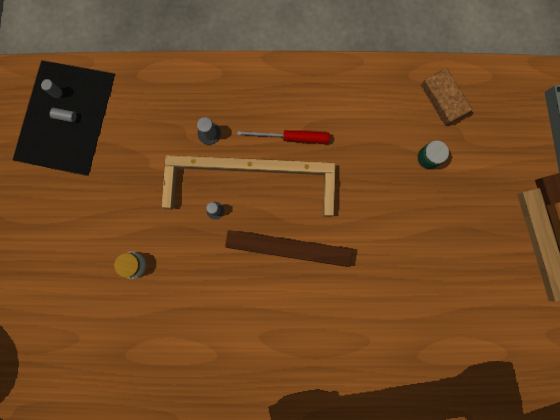

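View pics/scene0.png

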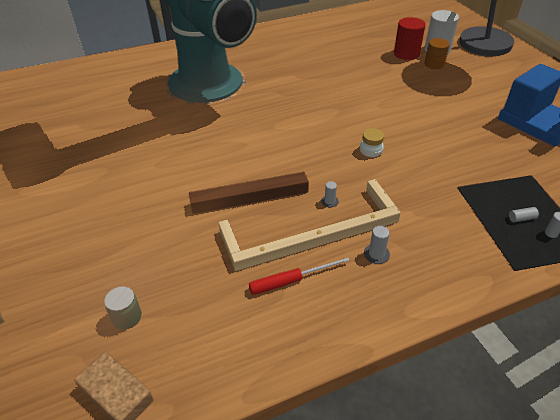

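Top view: the bay spans (165–335, 155–215) and the blank runs from (227,240) to (354,258). The post-like items are:
- a small cylinder in the left of the bay mouth (213,209)
- a larger one behind the fence (207,129)
- two cylinders on the black mat (50,88) and (63,115)

The post is the one at (213,209), because it is smaller and stands in the mouth. The jar is at (128,265), the tin at (434,154) and the screwdriver at (285,135). Next I'll measure and confirm with a crop.

```bash
cat >> h.py <<'E'
def blob(m,near=None):
    cs,_=cv2.findContours(m.astype(np.uint8)*255,cv2.RETR_EXTERNAL,cv2.CHAIN_APPROX_NONE)
    return max(cs,key=cv2.contourArea)[:,0]
def rect(P):
    """world xy contour -> centre, size, yaw of the short side's... long axis angle"""
    (c,s,a)=cv2.minAreaRect((P*1000).astype(np.float32)); b=cv2.boxPoints((c,s,a))/1000
    e=[b[1]-b[0],b[2]-b[1]]; l=max(e,key=np.linalg.norm); l=l*np.sign(l[1])
    return np.array(c)/1000,np.array(s),np.arctan2(-l[0],l[1])  # yaw: y axis along l
def look(n='top'):
    c=cap(n);hsv=cv2.cvtColor(c['image'],cv2.COLOR_BGR2HSV);H,S,V=[hsv[...,i].astype(int) for i in range(3)]
    return c,H,S,V
def bay(m=None):
    c,H,S,V=look();m=(S<150)&(V>140)&(H>10)&(H<30);w=np.zeros_like(m);w[145:225,155:345]=1
    ct=blob(m&w);return cast(c,ct,.03)[:,:2]
def blank(win=(225,275,215,370)):
    c,H,S,V=look();w=np.zeros(H.shape,bool);w[win[0]:win[1],win[2]:win[3]]=1
    ct=blob((V<85)&w);return ct,cast(c,ct,.034)[:,:2]
E
python3 - <<'E'
from h import *
c,H,S,V=look()
for u,v in [(250,164),(300,250),(260,243),(213,208),(213,213),(260,225),(170,190),(340,262)]: print(u,v,H[v,u],S[v,u],V[v,u])
P=bay();print('bay',rect(P))
m=(S<150)&(V>140)&(H>10)&(H<30);cv2.imwrite('pics/m.png',m*255)
ct,B=blank();print('blank',rect(B))
p=cast(c,[[213,208]],.05);print('post',p)
print('big/jar/tin',cast(c,[[205,124],[127,265],[438,149]],.05))
im=c['image'][145:275,155:375].copy();im=cv2.resize(im,None,fx=3.6,fy=3.6,interpolation=cv2.INTER_NEAREST)
cv2.polylines(im,[((ct-[155,145])*3.6).astype(int)],1,(0,255,0))
q=blob(m&(np.indices(m.shape)[0]>145)&(np.indices(m.shape)[0]<225)&(np.indices(m.shape)[1]>155)&(np.indices(m.shape)[1]<345))
cv2.polylines(im,[((q-[155,145])*3.6).astype(int)],1,(255,0,0))
cv2.imwrite('pics/crop1.png',im)
E
```

```text
250 164 20 202 135
300 250 12 191 68
260 243 13 193 66
213 208 24 10 128
213 213 30 8 65
260 225 14 193 115
170 190 17 128 173
340 262 11 192 61
bay (array([0.64035736, 0.03165379]), array([358.32879639, 110.64539337]), np.float32(-0.04557548))
blank (array([ 0.50827484, -0.05750349]), array([268.40435791,  39.39916229]), np.float32(-0.15410197))
post [[0.58821129 0.10124671 0.05      ]]
big/jar/tin [[ 0.76503303  0.12177716  0.05      ]
 [ 0.47162671  0.27403914  0.05      ]
 [ 0.71339984 -0.36517857  0.05      ]][ WARN:0@1.821] global loadsave.cpp:1063 imwrite_ Unsupported depth image for selected encoder is fallbacked to CV_8U.
```

View pics/crop1.png

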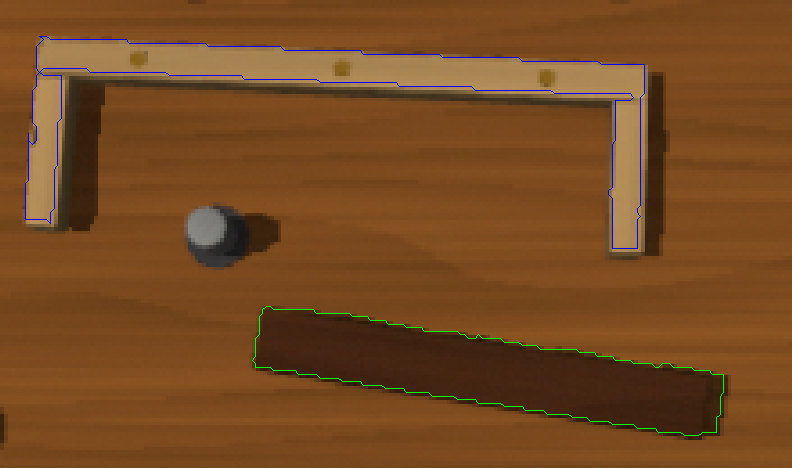

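The crop confirms the post: the small cylinder at crop (207,227), in the left of the mouth. The blank and bay outlines fit cleanly. The plan has three pushes:
1. Push the long side with both open fingers, which is stable, to angle the blank by about 20°.
2. Push the right end face along the blank's axis so the left end goes behind the post.
3. Push the right half in square to the fence.

```bash
cat >> h.py <<'E'
TB=-0.0456; OB=np.array([.6344,.0319])
def rot2(t): return np.array([[np.cos(t),-np.sin(t)],[np.sin(t),np.cos(t)]])
def w(p): return OB+rot2(TB)@np.array(p)/1000       # bay mm -> world
def b(p): return rot2(TB).T@(np.array(p)-OB)*1000     # world -> bay mm
def rv(psi): psi=(psi+np.pi/2)%np.pi-np.pi/2; return np.pi*np.array([np.cos(psi/2),np.sin(psi/2),0])
ZP=.010
def at(p,z=ZP): return [p[0],p[1],z]
def chk(p,psi,z=ZP):
    q=inverse_kinematics(at(p,z),rv(psi)); return None if q is None else np.round(q,2)
def line(p,psi,z=ZP,rate=.05):
    manip.move_linear(at(p,z),rate=rate,rot=rv(psi)); s=manip.state()
    print('t%.1f'%s['clock'],'bay',b(s['tool_pos'][:2]).round(1),'z%.3f'%s['tool_pos'][2],'F',np.round(s['contact_force'],1))
    return s
def side(c,phi,o,gap=0):
    """TCP (bay mm) to touch the near long side of the blank at centre c, yaw phi, offset o along it"""
    return np.array(c)+rot2(phi)@[-27-gap,o]
def end(c,phi,gap=0): return np.array(c)+rot2(phi)@[0,-130-9-gap]
E
python3 - <<'E'
from h import *
ct,B=blank();c,s,th=rect(B);c0=b(c)+[0,3];f0=th-TB
print(c0,f0)
c1=np.array([-70,-111]);f1=-.35;c2=np.array([-30,-2])
for p,ps in [(side(c0,f0,20,15),TB+f0),(side(c1,f1,20),TB+f1),(end(c1,f1,15),TB+f1+np.pi/2),(end(c2,f1),TB+f1+np.pi/2),(side([-30,0],0,-50,40),TB),(side([22,0],0,-50),TB)]:
    print(w(p).round(3),chk(w(p),ps),chk(w(p),ps,.12))
E
```

```text
[-121.91866498  -92.05987361] -0.10850197
[ 0.47  -0.028] [-0.11  0.15  2.22  0.    0.77  1.61] [-0.11 -0.02  2.15  0.    1.01  1.61]
[ 0.542 -0.047] [-0.13  0.27  2.07 -0.    0.8   1.83] [-0.13  0.12  2.   -0.    1.02  1.83]
[ 0.5   -0.218] [-0.46  0.27  2.06 -0.    0.8  -0.06] [-0.46  0.13  2.   -0.    1.02 -0.06]
[ 0.551 -0.097] [-0.22  0.3   2.04 -0.    0.81  0.18] [-0.22  0.15  1.97 -0.    1.02  0.18]
[ 0.535 -0.014] [-0.07  0.26  2.09 -0.    0.8   1.54] [-0.07  0.11  2.02 -0.    1.01  1.54]
[ 0.627 -0.018] [-0.07  0.4   1.88 -0.    0.86  1.55] [-0.07  0.27  1.82 -0.    1.05  1.55]
```

```bash
python3 - <<'E'
from h import *
c0=np.array([-122,-92.]);f0=-.1085;c1=np.array([-70,-111.]);f1=-.36
p=w(side(c0,f0,20,15));ps=TB+f0
manip.move_pose(at(p,.12),rv(ps)); line(p,ps,rate=.1)
for k in (0.02,.35,.7,1):
    c=c0+k*(c1-c0);f=f0+k*(f1-f0); s=line(w(side(c,f,20)),TB+f,rate=.04)
line(w(side(c1,f1,20,15)),TB+f1,rate=.08)
line(w(side(c1,f1,20,15)),TB+f1,z=.12,rate=.15)
manip.set_gripper(0.0,10)
p=w(end(c1,f1,60));manip.move_pose(at(p,.15),rv(TB+f1+np.pi/2))
cap('top','top1.png');print(manip.state()['clock'])
E
```

```text
t4.0 bay [-160.9  -67.6] z0.011 F [ 0.1 -0.2  0.5]
t4.6 bay [-145.2  -69.5] z0.010 F [-0.3  0.3 -0.5]
t5.2 bay [-126.   -73.9] z0.010 F [-0.4 -0.  -0.1]
t5.9 bay [-105.6  -78.6] z0.010 F [ 1.   0.2 -0. ]
t6.5 bay [-87.8 -82.9] z0.010 F [ 0.5 -0.1  0.1]
t6.8 bay [-103.2  -77.2] z0.010 F [ 0.3  0.2 -0.4]
t7.7 bay [-103.   -77.4] z0.119 F [-0.4  0.3  0.9]
10.8083
```

View pics/top1.png

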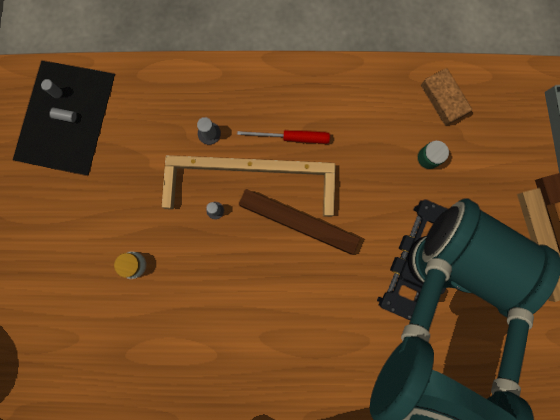

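The blank is now angled from (240,193) to (362,250). Its left end points behind the post (213,210), nothing else has moved, and the arm is clear of it. I'll measure it, then push along its axis.

```bash
python3 - <<'E'
from h import *
ct,B=blank((180,260,225,370));c,s,th=rect(B);c1=b(c);f1=th-TB
print(c1,s,f1,'L',c1+rot2(f1)@[0,130],'R',c1+rot2(f1)@[0,-130])
a=rot2(f1)@[0,1]
for d in (105,115,125): print(d,c1+d*a, 'L',c1+(d+130)*a,'postdist',abs((rot2(f1).T@(np.array([-46,67])-(c1+d*a)))[0])-30)
E
```

```text
[ -66.64958416 -113.540553  ] [267.13891602  42.99232483] -0.36311305 L [-20.47540216   7.98288509] R [-112.82376616 -235.0639911 ]
105 [-29.35505254 -15.38700685] L [ 16.81912945 106.13643125] postdist 14.822337617768753
115 [-25.80319239  -6.03905007] L [ 20.37098961 115.48438802] postdist 14.822337617768753
125 [-22.25133224   3.3089067 ] L [ 23.92284976 124.8323448 ] postdist 14.822337617768753
```

```bash
python3 - <<'E'
from h import *
c1=np.array([-67.5,-113.]);f=-.363;ps=TB+f+np.pi/2;a=rot2(f)@[0,1]
line(w(end(c1,f,25)),ps,z=.06,rate=.15); line(w(end(c1,f,25)),ps,rate=.08)
for d in (0,20,40,60,80,95,108):
    s=line(w(end(c1+d*a,f)),ps,rate=.04)
    if np.linalg.norm(s['contact_force'])>15: break
line(w(end(c1+d*a,f,40)),ps,rate=.1)
line(w(end(c1+d*a,f,40)),ps,z=.15,rate=.2)
p=w(end(c1,f,60));manip.move_pose(at(p,.15),rv(ps))
cap('top','top2.png')
ct,B=blank((150,230,165,350));c,s,th=rect(B);print(b(c),s,th-TB,manip.state()['clock'])
E
```

```text
t11.7 bay [-125.2 -266.6] z0.061 F [ 0.1 -0.   0.8]
t12.4 bay [-125.7 -266.3] z0.010 F [-0.6 -0.1  0. ]
t13.2 bay [-116.9 -242.8] z0.010 F [-0.1 -0.1 -0.7]
t13.8 bay [-109.6 -223.9] z0.010 F [ 0.1  0.8 -1.2]
t14.5 bay [-102.5 -205.2] z0.010 F [0.5 0.2 0.4]
t15.2 bay [ -95.5 -186.5] z0.010 F [-0.2  0.1  0. ]
t15.8 bay [ -88.3 -167.8] z0.010 F [ 0.7  0.6 -0.1]
t16.3 bay [ -83.  -153.8] z0.010 F [-0.  -0.4  0.1]
t16.8 bay [ -78.4 -141.6] z0.010 F [ 0.1 -0.7  0.1]
t17.4 bay [ -92.8 -179.8] z0.010 F [ 0.1  0.1 -0. ]
t18.2 bay [ -93.5 -178.9] z0.149 F [ 0.4  0.4 -0.3]
[-22.27668234   0.77815424] [316.42221069 120.55594635] -0.00495515 18.875
```

View pics/top2.png

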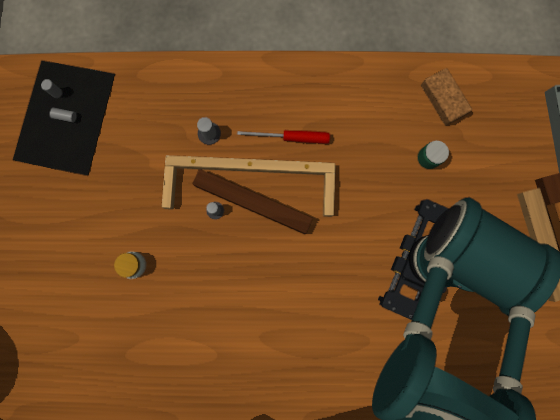

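The left end is now behind the post at (200,178), with the right end still outside at (310,228). Contact puts the left end at bay y≈110. I'll push about 12 mm further along the axis to centre it better, then push the right end in.

```bash
python3 - <<'E'
from h import *
c1=np.array([-67.5,-113.]);f=-.363;ps=TB+f+np.pi/2;a=rot2(f)@[0,1]
p=w(end(c1+108*a,f,25));line(p,ps,z=.1,rate=.2); line(p,ps,rate=.1)
for d in (108,112,116,120):
    s=line(w(end(c1+d*a,f)),ps,rate=.04)
    if np.linalg.norm(s['contact_force'])>8: break
line(w(end(c1+d*a,f,40)),ps,rate=.1); line(w(end(c1+d*a,f,40)),ps,z=.12,rate=.2)
manip.set_gripper(.088)
p=w([-125,-55]);manip.move_pose(at(p,.12),rv(TB)); line(p,TB,rate=.12)
for x in (-95,-80,-65,-50,-40,-32,-26,-20):
    s=line(w([x,-55]),TB,rate=.04)
    if np.linalg.norm(s['contact_force'])>12: break
line(w([x-12,-55]),TB); p=w([-125,-55]); line(p,TB,z=.12,rate=.2)
p=w(end(c1,f,60));manip.move_pose(at(p,.2),rv(TB+f+np.pi/2))
cap('top','top3.png');print(manip.state()['clock'])
E
```

```text
t19.8 bay [ -87.2 -165.5] z0.100 F [0.5 0.3 0.1]
t20.8 bay [ -86.7 -165.6] z0.011 F [-1.   0.5  0.2]
t21.6 bay [ -78.6 -141.8] z0.010 F [-0.5 -0.5 -0.1]
t21.9 bay [ -77.1 -138.2] z0.010 F [-0.2  0.7  0.2]
t22.1 bay [ -75.6 -134.3] z0.010 F [-0.8  0.4 -0.1]
t22.4 bay [ -74.1 -130.5] z0.010 F [-0.3  0.1  0.8]
t22.9 bay [ -88.5 -168.6] z0.010 F [ 0.1 -0.1  0.2]
t23.6 bay [ -89.  -167.7] z0.119 F [0.8 0.5 0.2]
t27.3 bay [-124.2  -55.1] z0.011 F [-0.8  0.2  0.2]
t28.2 bay [-95.2 -55. ] z0.010 F [-0.  -0.2  0.3]
t28.7 bay [-79.6 -55. ] z0.010 F [-0.5 -0.4 -1. ]
t29.2 bay [-64.6 -55. ] z0.010 F [-0.6  0.5  0.7]
t29.8 bay [-49.6 -55. ] z0.010 F [-0.7 -0.3 -0.2]
t30.1 bay [-39.5 -55. ] z0.010 F [ 0.2 -0.6  0. ]
t30.5 bay [-31.5 -55. ] z0.010 F [ 0.6  0.1 -0.5]
t30.8 bay [-25.6 -55. ] z0.010 F [-0.3 -1.  -0.4]
t31.1 bay [-19.5 -55. ] z0.010 F [ 0.6 -0.4  0.6]
t31.5 bay [-32.6 -55. ] z0.010 F [-1.4  0.5  0.8]
t32.4 bay [-124.8  -55. ] z0.120 F [-0.8 -0.6 -0.4]
33.8833
```

View pics/top3.png

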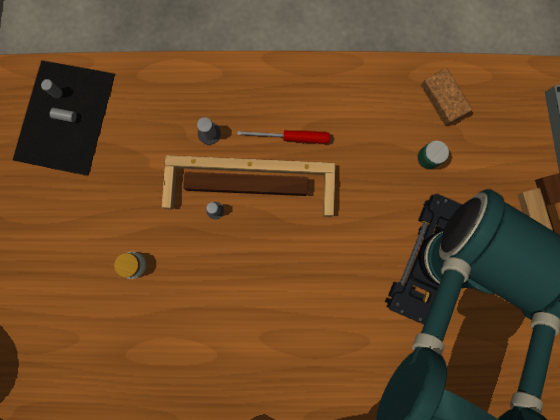

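The blank is inside, behind the post, lying nearly parallel to the fence at (184–308, 182), a few mm short of it. For the final square push I'll centre on the blank, in small steps, and stop when the force rises.

```bash
python3 - <<'E'
from h import *
p=w([-80,-22]);manip.move_pose(at(p,.12),rv(TB)); line(p,TB,rate=.12)
line(w([-24,-22]),TB,rate=.06)
for x in (-18,-14,-11,-9,-7,-6,-5,-4,-3,-2,-1,0):
    s=line(w([x,-22]),TB,rate=.02)
    if np.linalg.norm(s['contact_force'])>8: break
line(w([x-15,-22]),TB); line(w([-80,-22]),TB,z=.12,rate=.2)
manip.move_pose(at(w([-190,-280]),.2),rv(TB+1.2))
c=cap('top');d=cap('scene');print(manip.state()['clock'])
A=cv2.resize(c['image'][145:225,155:345],None,fx=4,fy=4,interpolation=cv2.INTER_CUBIC)
B=cv2.resize(d['image'][165:275,210:410],None,fx=2.5,fy=2.5,interpolation=cv2.INTER_CUBIC)
im=np.zeros((600,760,3),np.uint8);im[:320]=A;im[322:597,:500]=B;cv2.imwrite('pics/fin.png',im)
E
```

```text
t36.5 bay [-79.2 -22. ] z0.011 F [-0.2 -1.   0. ]
t37.6 bay [-24.6 -22. ] z0.010 F [0.9 0.2 0.6]
t38.0 bay [-17.8 -22. ] z0.010 F [ 0.6 -0.   0.3]
t38.4 bay [-13.7 -22. ] z0.010 F [-0.9  0.3  0.2]
t38.7 bay [-10.7 -22. ] z0.010 F [ 0.1 -0.  -0.6]
t38.9 bay [ -8.8 -22. ] z0.010 F [-0.9 -0.3 -0.6]
t39.2 bay [ -7.1 -22. ] z0.010 F [-2.  -0.1 -0.4]
t39.4 bay [ -7.1 -22. ] z0.010 F [-5.1  0.4  3.1]
t39.7 bay [ -7.1 -22. ] z0.010 F [-8.1 -0.1  5.6]
t40.1 bay [-19.8 -22. ] z0.010 F [ 0.3 -0.5 -0.1]
t40.9 bay [-80. -22.] z0.120 F [ 0.2  0.1 -0.4]
42.5167
```

View pics/fin.png

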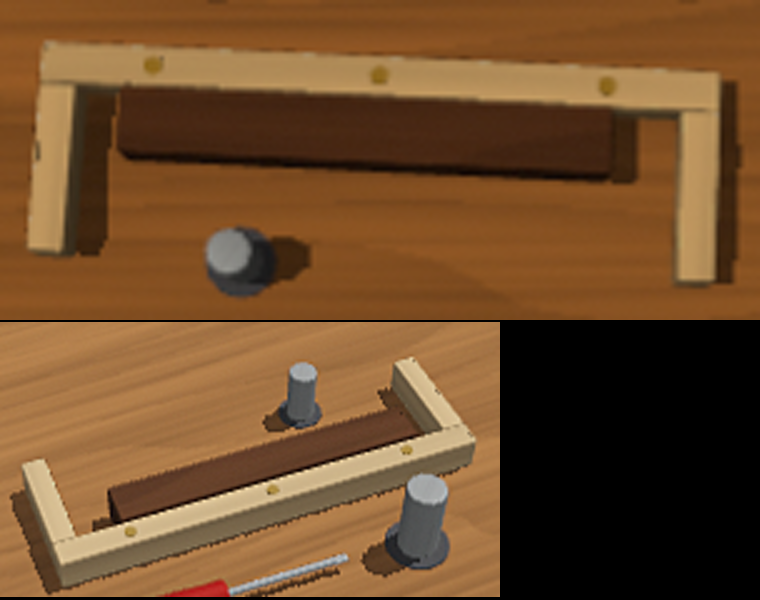

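In the close-up the blank sits against the fence behind the post. To within about 2 mm it is parallel to it. I'll press gently at each half separately, with fingers shut. That seats both ends, and the two contact positions check the flatness.

```bash
python3 - <<'E'
from h import *
manip.set_gripper(0,10)
def press(y):
    line(w([-30,y]),TB,rate=.1)
    for x in (-12,-9.5,-8.5,-7.5,-7,-6.5,-6,-5.5,-5,-4.5,-4,-3.5,-3,-2):
        s=line(w([x,y]),TB,rate=.02)
        if s['contact_force'][0]<-6: break
    line(w([-30,y]),TB,rate=.08)
p=w([-70,28]);manip.move_pose(at(p,.12),rv(TB)); line(p,TB,rate=.12)
press(28)
line(w([-60,28]),TB,rate=.1);line(w([-60,-85]),TB,rate=.12)
press(-85)
line(w([-80,-85]),TB,rate=.15);line(w([-80,-85]),TB,z=.12,rate=.2)
manip.move_pose(at(w([-190,-280]),.2),rv(TB+1.2))
c=cap('top');print(manip.state()['clock'])
A=cv2.resize(c['image'][100:285,105:465],None,fx=2.2,fy=2.2,interpolation=cv2.INTER_CUBIC);cv2.imwrite('pics/fin2.png',A)
E
```

```text
t46.5 bay [-69.2  28.1] z0.011 F [-0.2  0.5  0.1]
t47.0 bay [-30.1  28. ] z0.010 F [ 0.1  0.2 -0.1]
t48.1 bay [-12.2  28. ] z0.010 F [0.1 0.4 1. ]
t48.4 bay [-9.3 28. ] z0.010 F [ 0.5  0.6 -0.2]
t48.6 bay [-8.4 28. ] z0.010 F [-0.2  0.3 -0.7]
t48.9 bay [-7.4 28. ] z0.010 F [-0.1  0.1 -0.5]
t49.1 bay [-7.2 28. ] z0.010 F [-1.3 -0.7  0.3]
t49.4 bay [-7.1 28. ] z0.010 F [-3.7  0.1  1.9]
t49.6 bay [-7.1 28. ] z0.010 F [-4.3 -0.1  3.9]
t49.9 bay [-7.2 28. ] z0.010 F [-6.1 -0.   5.3]
t50.3 bay [-29.7  28. ] z0.010 F [-0.6 -0.1  0.4]
t50.8 bay [-59.5  28. ] z0.010 F [ 0.2 -1.2  0.4]
t51.9 bay [-60.  -84.6] z0.010 F [ 0.3 -0.4 -0.7]
t52.3 bay [-30.  -84.5] z0.010 F [ 0.1  0.4 -0.2]
t53.4 bay [-12.2 -85. ] z0.010 F [-0.1 -0.1  0.2]
t53.6 bay [ -9.3 -85. ] z0.010 F [0.1 0.6 0.3]
t53.9 bay [ -8.5 -85. ] z0.010 F [ 0.7  0.4 -0.1]
t54.1 bay [ -7.4 -85. ] z0.010 F [-0.9  0.1  0.2]
t54.4 bay [ -7. -85.] z0.010 F [-1.  -0.1 -0.3]
t54.6 bay [ -7. -85.] z0.010 F [-2.7 -0.2  1.6]
t54.9 bay [ -7. -85.] z0.010 F [-5.8 -0.4  4.6]
t55.1 bay [ -7. -85.] z0.010 F [-6.3  0.2  5. ]
t55.6 bay [-29.6 -85. ] z0.010 F [-0.1 -0.3 -0.2]
t56.1 bay [-79.  -85.1] z0.010 F [ 0.4 -0.7 -0.5]
t56.8 bay [-80. -85.] z0.119 F [-0.1  0.2 -0.6]
58.2667
```

View pics/fin2.png

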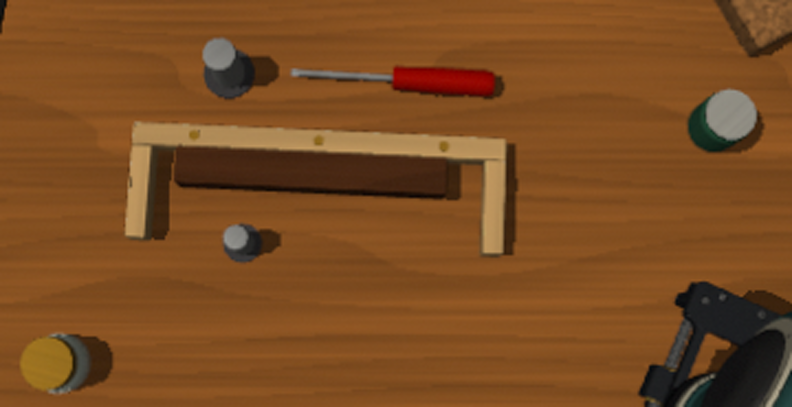

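Both halves stop at the same depth (−7.1 mm and −7.0 mm), so the blank is flat on the fence. In the picture it lies along the fence at (175–447, 165). The jar, tin and screwdriver have not moved, and the arm is clear.

```bash
python3 -c "
from h import *
print(order.close_job())"
```

```text
the job is handed in; nothing more can be done
None
```

The walnut blank went in left end first behind the post and now lies flat against the back fence; the jar, tin and screwdriver were not moved, and I handed the job in at about 58 s.

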